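# Seat a tube stopper with the bench press

## Task

Of the two small hand presses on the bench, use the one that has a sample tube standing in it: push its plunger head down to its stop and keep it there for about a second, so that the stopper goes home in the tube, then let go so that the plunger springs back up. Do not press the empty one.

Things in the scene. Friction and masses are not known exactly. Their poses are not given: they have to be found in the camera images.
- plunger_head (a point): Centre of the top of the black flat round plunger head (42 mm across, 12 mm thick) of the loaded press, whose plunger has a stoppered clear tube upright under it. The head's top is 193 mm above the bench at rest, 169 mm at the stop. The press is a fixed grey portal, base 90 x 112 mm, two posts, crossbar top at 153 mm; it may be turned about the vertical. The point moves with the head.
- plunger (a joint): How far the loaded press's plunger is pushed down, in m: 0 at rest, 0.024 at its stop. A spring resists: about 5 N to start, 10 N at the stop; from about 15 mm of travel the stopper adds about 4 N, so 14 N in all at the stop. It springs back up when released.
- stopper (a joint): How far the dark rubber stopper (20 mm across, 13 mm tall) has gone into the tube of the loaded press, in m: 0 to 0.0015 at the start, when it stands 7.5 to 9 mm proud of the rim; 0.009 is fully home. Only the plunger pushes it, over its last 9 mm of travel, and it stays where it is left.
- spare_head (a point): Centre of the top of the plunger head of the other press, alike in every size and height (top at 193 mm) but with no tube in it. Not to be pressed.
Things that resemble listed ones, but are neither listed nor needed, are in the scene too. What is shaped like the part that bears plunger_head but red or yellow is not meant.

How it is judged (in metres and radians):
On the way:
1. the loaded press's plunger is held down at its stop (within 3 mm) for half a second (value of joint plunger above 0.021 m), for 0.5 s.
At the end, for the whole second after the job is handed in: The stopper is home in the tube (within 3 mm), the loaded press's plunger is back up (within 3 mm) and the empty press's plunger is up (value of joint stopper above 0.006 m and value of joint plunger below 0.003 m and distance of spare_head from where it was at the start of the episode below 0.005 m); the robot touches nothing.
It fails at once if the empty press's plunger is pressed (5 mm or more) (distance of spare_head from where it was at the start of the episode above 0.005 m).
It also fails if it takes over 32 s, if anything falls off the work surface, if the arm or the gripper's body presses on something with over 40 N, if the wrist force passes 120 N, or if a joint passes its speed limit or range.

## Robot

A 6-joint arm with a two-finger parallel gripper is mounted at the origin on the work surface. World frame = base frame: x ahead of the robot, y to its left, z up, the work surface at z = 0. Lengths are in m, angles in degrees, forces in N, time in s.
With the tool pointing down it reaches from about 0.25 to 0.725 m from the base axis. Payload 9.7 kg.
Tool frame: the origin (TCP) lies between the finger pads; the fingertips stand 11 mm ahead of it and the grasp point (between the pads) lies 8 mm behind it; z points along the fingers, x is the direction in which the jaws open and shut, and the axes are right-handed (so a half turn about z gives the same grasp; the last joint's range is limited). The gripper opens to 85 mm and grips with 20 to 120 N. Pads are 22 mm wide; open, the fingers measure 114 mm over their backs; the gripper's body (76 mm by 85 mm) begins 54 mm behind the grasp point. The pads swing forward as they close: fully open they stand 13 mm farther back than shut.
Start: joints at [73.51, 4.979, 10.078, 95.1, 0, 90], TCP at [0.156, 0.527, 0.242] pointing down, gripper open.
Joint ranges: [-179.16, 179.16], [-48.56, 103.87], [-65.8, 70.77], [-126.05, 130.52], [-82.76, 87.17], [-180, 180]. Speed limits (degrees/s): [127.2, 127.2, 147.25, 180, 180, 180].

## Interface

Orientations are given as [roll, pitch, yaw] about the fixed x, y, z axes, in that order (R = Rz(yaw) Ry(pitch) Rx(roll)).
In Python, from workcell import get_obs, camera, job_done gives the robot as it stands.
- The arm moves only by the tool arm_command, never from a script. Its argument "increments" is a list of rows, each a list of 2 entries, a list of its own where there are three numbers: the shift along the tool's x, y, z in units of 25 mm (1.0 is 25 mm), then the turn about the tool's z in units of 6 degrees (1.0 is 6 degrees). In form: [[[dx, dy, dz], roll], ...]. A call has 1 to 5 rows; each row is the pose to reach, as a shift and turn from the pose measured when the call began, along the tool's axes at that moment; what a row does not reach only later rows make up. A row lasts 1/10 s, in which the tool goes at most 50 mm and 8.59 degrees, less where a joint would pass 70% of its speed; a pose out of reach is approached as far as the arm can. A call with a gripper value outside its range is refused whole. "claw" is the closure, from -1 (fully open) to 1 (shut), so that 0 is half open, set as the call begins (left out, the last holds). The fingers move at their own pace and stop on an object; "force" is the grip in N (left out, the last holds). Time passes only in rows, so rows that repeat a pose let the fingers close. It gives the time, the measured TCP pose, the force and the opening at its end, in the units of the state.
- get_obs(): the state, without advancing time (a new reading comes with each control period).
- camera(name): name is "scene" or "top" or "wrist"; returns a dict with "frame" (480x640x3 uint8, red, green, blue), "range_z" (480x640 float32, m along the optical axis (not along the pixel's ray), 0 where there is no reading), "K" (3x3 intrinsics, pixels), "R" (3x3) and "t" (3): a world point X has camera coordinates R X + t; the wrist camera has in their place "hand_eye" (4x4, takes a point from camera to tool coordinates, whose origin is the TCP and whose axes are the tool frame's). Camera axes: x right, y down, z forward; pixel columns grow to the right and rows downward; lengths in m; the calibration is good to about 2 mm. A picture is of the moment at which its call begins: read the wrist's pose just before it.
- job_done(): hands the job in, once; it reports no verdict.
The state is a dict: "time": time; "q": joint angles; "qd": joint speeds; "joint_efforts": joint torques, N m; "ee_pos": TCP position; "tcp_rot": TCP orientation; "wrist_force": force on the tool from outside, world axes, zero at the start; "torque": the same for the moment, N m; "opening": finger opening in m.
Only numpy, scipy, OpenCV 4.12 (cv2) and the standard library are available. Lean on these libraries where they do the work, as an engineer would, in place of code of your own. Each camera call takes 0.05 s, during which the arm holds its last target.

## Working session

There is one attempt and no reset: what is moved stays moved. The work goes in short steps, Python scripts to look and compute and a tool call to move; the robot and the scene stay as the last step left them, time stands still between calls to the robot, and variables do not carry over. Pictures are saved under pics/ and viewed, and the job is handed in when it is done.

Besides the shell and the picture viewer there is one more tool, called as a command line: name --argument value ..., lists and objects as JSON in quotes. arm_command: Moves the arm, as the interface text tells. Its arguments: {"type":"object","properties":{"increments":{"type":"array"},"claw":{"type":"number"},"force":{"type":"number"}},"required":["increments"]}

```bash
mkdir -p pics; ls
python3 - <<'E'
from workcell import *
import cv2,numpy as np
o=get_obs();print(o)
for n in ["scene","top"]:
    c=camera(n);cv2.imwrite(f"pics/{n}0.png",c["frame"][:,:,::-1]);np.savez(f"{n}0.npz",**c)
E
```

```text
pics
{'time': 0.0, 'q': array([7.35097697e+01, 5.01084791e+00, 1.00343746e+01, 9.50994257e+01,
       3.51189915e-04, 8.99997087e+01]), 'qd': array([ 0.01868409, -0.05746011, -0.06501715, -0.07153052, -0.04943476,
        0.05348344]), 'joint_efforts': array([ 2.51786259e-03, -5.20390141e+01,  4.64802647e+01,  1.63700979e-02,
        1.28324236e-04,  1.02081935e-05]), 'ee_pos': array([0.15605598, 0.52717214, 0.24158477]), 'tcp_rot': array([-1.79999648e+02,  7.58990771e-02,  7.35100611e+01]), 'wrist_force': array([ 0.12644796, -0.08963175,  0.68667136]), 'torque': array([-0.04995378,  0.04529262,  0.02244751]), 'opening': 0.08524180150775858}
```

View pics/scene0.png

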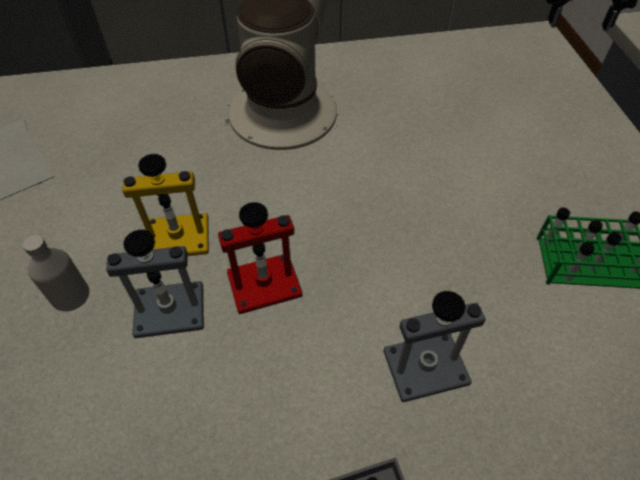

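View pics/top0.png

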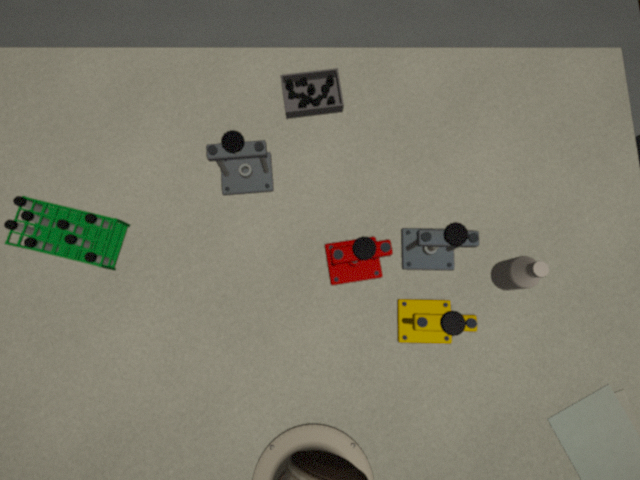

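The scene view shows the loaded grey press with its head at (139,243) next to the bottle. The empty grey one has its head at (448,306). In the top view the loaded head is at (455,235) and the empty head at (232,141).

Run:
```python
import numpy as np,cv2
for n,pts,box in [("top",[(455.5,234.5),(232.5,141.5),(453,323),(364,248),(525,270)],(400,190,120,110)),("scene",[(139,243),(448,306)],(90,215,130,130))]:
    c=np.load(f"{n}0.npz");K,R,t=c["K"],c["R"],c["t"]
    C=-R.T@t;print(n,"cam",C.round(3))
    for u,v in pts:
        r=R.T@np.linalg.inv(K)@[u,v,1]
        P=C+r*(0.193-C[2])/r[2]
        d=np.median(c["range_z"][int(v)-2:int(v)+3,int(u)-2:int(u)+3])
        print((u,v),P.round(4),(C+r*d).round(4))
    x,y,w,h=box
    cv2.imwrite(f"pics/{n}_crop.png",cv2.resize(c["frame"][y:y+h,x:x+w,::-1],None,fx=5,fy=5,interpolation=2))
    # dark head centroid by depth
    g=np.indices((480,640));z=c["range_z"]
    P=np.einsum('ij,jkl->ikl',R.T@np.linalg.inv(K),np.stack([g[1],g[0],np.ones((480,640))]))*z+C[:,None,None]
    m=((abs(P[2]-0.193)<0.009)&(z>0)).astype(np.uint8)
    k,l,s,ce=cv2.connectedComponentsWithStats(m)
    for i in range(1,k):
        if s[i,4]>60: print(ce[i].round(1),s[i],P[:,l==i].mean(1).round(4))
```

```text
top cam [0.337 0.007 0.926]
(455.5, 234.5) [ 0.4638 -0.2501  0.193 ] [ 0.4639 -0.2502  0.1929]
(232.5, 141.5) [0.6354 0.1356 0.193 ] [0.6354 0.1356 0.193 ]
(453, 323) [ 0.3147 -0.2351  0.193 ] [ 0.3148 -0.235   0.1931]
(364, 248) [ 0.4423 -0.0912  0.193 ] [ 0.4421 -0.0911  0.1942]
(525, 270) [ 0.4011 -0.365   0.193 ] [ 0.4075 -0.4021  0.12  ]
[232.6 141.6] [221 130  24  24 432] [0.6355 0.1355 0.1927]
[455.6 234. ] [444 222  25  25 465] [ 0.4647 -0.2504  0.193 ]
[364.  248.4] [352 237  25  24 462] [ 0.4416 -0.0912  0.1931]
[452.5 323. ] [440 311  26  25 517] [ 0.3148 -0.2343  0.1931]
[319.6 468.2] [287 459  75  21 550] [ 0.0971 -0.0098  0.1936]
scene cam [ 0.953 -0.082  0.779]
(139, 243) [ 0.4744 -0.2488  0.193 ] [ 0.4739 -0.249   0.1924]
(448, 306) [0.6434 0.1347 0.193 ] [0.643  0.1349 0.1922]
[316.8   7.2] [313   0   9  20  94] [-0.0761  0.0924  0.1923]
[277.6  59.1] [237  31  78  40 870] [ 0.0881 -0.0089  0.1933]
[151.9 164.1] [138 154  29  22 472] [ 0.3212 -0.2336  0.191 ]
[253.1 213.8] [239 202  29  25 568] [ 0.4482 -0.0906  0.1912]
[138.9 242.1] [123 229  32  27 645] [ 0.4713 -0.2496  0.1912]
[448.5 305.5] [432 291  34  30 796] [0.642  0.1361 0.1915]
```

View pics/top_crop.png

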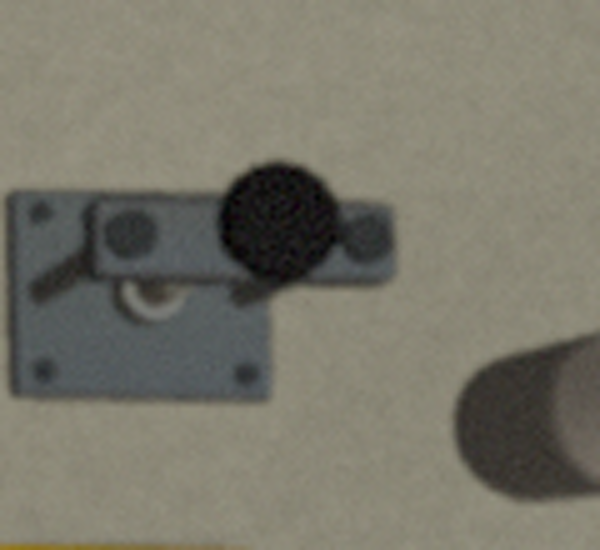

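View pics/scene_crop.png

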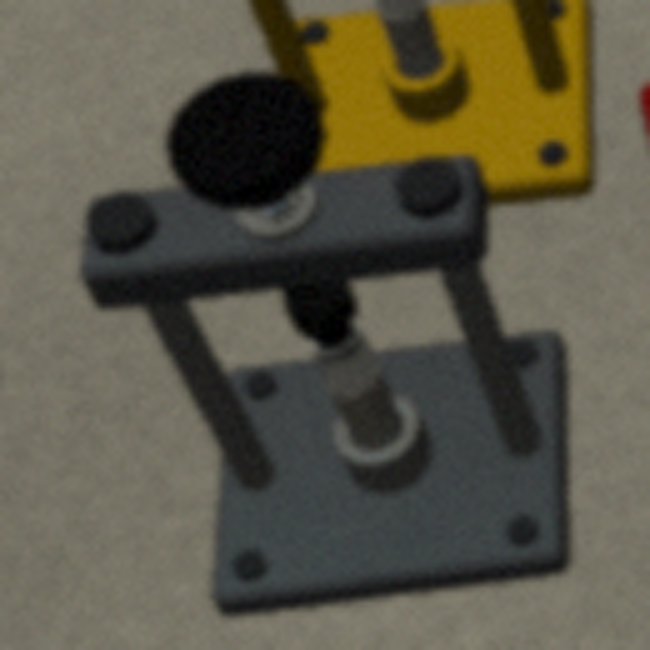

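The crop confirms that the press near the bottle holds a stoppered tube. Its head is at about (0.465–0.471, -0.250), with the two cameras differing by about 6 mm in x. I'll move over it with the jaws shut and recheck with the wrist camera.

arm_command --increments '[[[-1.5,1.2,-0.4],0],[[-3.0,2.4,-0.8],0],[[-4.6,3.6,-0.8],0],[[-6.1,4.8,-0.8],0],[[-7.7,6.0,-0.8],0]]' --claw 1

```text
time: 0.6
ee_pos: [0.2454, 0.2984, 0.2616]
tcp_rot: [180.0, 0.1, 73.6]
wrist_force: [1.5, -0.3, -0.6]
opening: 0.0124
```

arm_command --increments '[[[-1.5,1.2,0],0],[[-3.0,2.4,0],0],[[-4.6,3.6,0],0],[[-6.1,4.8,0],0],[[-7.7,6.0,0],0]]'

```text
time: 1.1
ee_pos: [0.3349, 0.0694, 0.2618]
tcp_rot: [180.0, 0.0, 73.6]
wrist_force: [1.6, 0.4, 1.1]
opening: -0.0003
```

arm_command --increments '[[[-1.5,1.2,0],0],[[-3.0,2.4,0],0],[[-4.6,3.7,0],0],[[-6.1,4.9,0],0],[[-7.7,6.2,0],0]]'

```text
time: 1.6
ee_pos: [0.4287, -0.1599, 0.2619]
tcp_rot: [180.0, 0.0, 73.5]
wrist_force: [1.5, 0.9, 1.6]
opening: -0.0001
```

```bash
cat > w.py <<'E'
from workcell import *
import cv2,numpy as np,sys
from scipy.spatial.transform import Rotation as Ro
def wrist(name):
    o=get_obs();c=camera("wrist");cv2.imwrite(f"pics/{name}.png",c["frame"][:,:,::-1])
    Rt=Ro.from_euler('xyz',o["tcp_rot"],degrees=True).as_matrix();H=c["hand_eye"]
    print(o["time"],o["ee_pos"].round(4),o["tcp_rot"].round(2),o["wrist_force"].round(1))
    z=c["range_z"];g=np.indices((480,640))
    r=np.einsum('ij,jkl->ikl',np.linalg.inv(c["K"]),np.stack([g[1],g[0],np.ones((480,640))]))*z
    P=np.einsum('ij,jkl->ikl',Rt@H[:3,:3],r)+(Rt@H[:3,3]+o["ee_pos"])[:,None,None]
    m=((abs(P[2]-0.193)<0.004)&(z>0)).astype(np.uint8)
    k,l,s,ce=cv2.connectedComponentsWithStats(m)
    for i in range(1,k):
        if s[i,4]>100:
            q=P[:2,l==i].T.astype(np.float32);ctr,rad=cv2.minEnclosingCircle(q)
            print(ce[i].round(1),s[i],P[:,l==i].mean(1).round(4),np.round(ctr,4),round(rad,4))
    return c,P
E
python3 -c "
from w import *
wrist('w1')"
```

```text
1.6 [ 0.4287 -0.1599  0.2619] [1.7996e+02 5.0000e-02 7.3540e+01] [1.5 0.9 1.6]
[136.8 113.5] [ 100   75   76   78 4506] [ 0.3155 -0.2338  0.1916] [ 0.3158 -0.2346] 0.021
[434.2 252. ] [ 401  221   67   63 3173] [ 0.442  -0.0913  0.1913] [ 0.4432 -0.091 ] 0.021
[203.9 336.1] [ 181  319   57   40 1292] [ 0.4569 -0.2516  0.1913] [ 0.4659 -0.2505] 0.0207
```

View pics/w1.png

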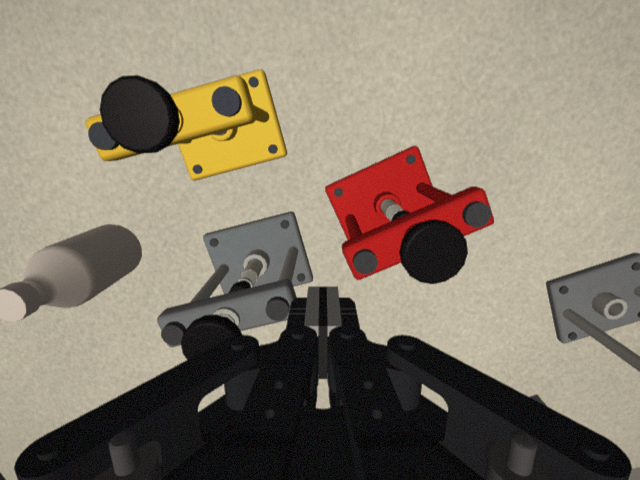

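The wrist view shows the tube at (255,265) and the head at (213,340), partly hidden by the gripper. It gives the head centre as (0.466, -0.2505), which agrees with the top camera. Next I move over it and partly down.

arm_command --increments '[[[-1.5,1.2,0],0],[[-3.05,2.45,0],0],[[-3.05,2.45,0.5],0],[[-3.05,2.45,1.0],0],[[-3.05,2.45,1.0],0]]'

```text
time: 2.15
ee_pos: [0.4667, -0.2545, 0.233]
tcp_rot: [-179.8, 0.1, 73.4]
wrist_force: [-0.8, 0.2, -0.3]
opening: -0.0003
```

```bash
python3 -c "
from w import *
wrist('w2')
c=camera('scene');cv2.imwrite('pics/s2.png',cv2.resize(c['frame'][150:350,60:260,::-1],None,fx=3,fy=3))"
```

```text
2.15 [ 0.4667 -0.2545  0.233 ] [-1.798e+02  1.100e-01  7.342e+01] [-0.8  0.2 -0.3]
[267.4   3.5] [242   0  51  11 342] [ 0.3339 -0.2401  0.1907] [ 0.3321 -0.2399] 0.0112
[614.9 151.2] [ 581  105   59   87 3882] [ 0.4421 -0.0977  0.1912] [ 0.4432 -0.0924] 0.0211
[329.  269.6] [ 291  241   75   60 3133] [ 0.4616 -0.2492  0.1913] [ 0.4662 -0.251 ] 0.0208
```

View pics/s2.png

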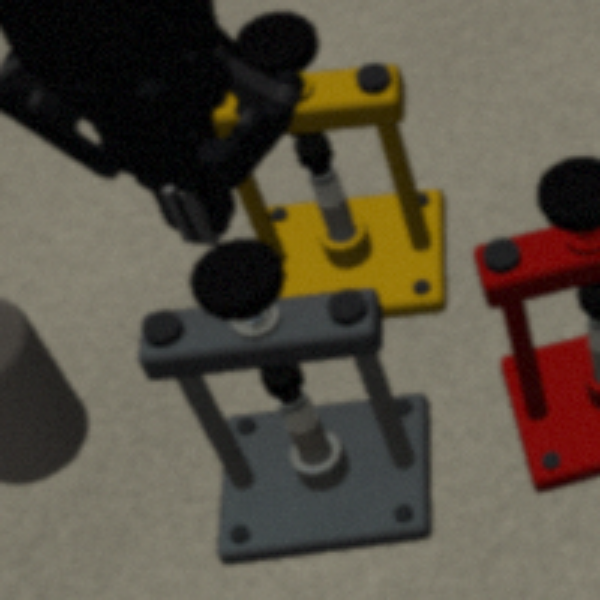

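The shut tips are above the loaded head, which the crop shows at (238,278). I'll press down in stages.

arm_command --increments '[[[0.15,-0.05,0.3],0],[[0.15,-0.05,0.7],0],[[0.15,-0.05,1.1],0],[[0.15,-0.05,1.4],0],[[0.15,-0.05,1.4],0]]'

```text
time: 2.75
ee_pos: [0.4669, -0.25, 0.1996]
tcp_rot: [-180.0, 0.1, 73.5]
wrist_force: [0.2, 2.1, 6.1]
opening: 0.0002
```

arm_command --increments '[[[0,0,0.25],0],[[0,0,0.5],0],[[0,0,0.7],0],[[0,0,0.75],0],[[0,0,0.75],0]]'

```text
time: 3.25
ee_pos: [0.467, -0.25, 0.1822]
tcp_rot: [180.0, 0.1, 73.5]
wrist_force: [-1.9, 2.8, 8.5]
opening: 0.0
```

arm_command --increments '[[[0,0,0.06],0],[[0,0,0.12],0],[[0,0,0.12],0]]'

```text
time: 3.55
ee_pos: [0.467, -0.2501, 0.1808]
tcp_rot: [179.9, 0.1, 73.5]
wrist_force: [-3.5, 2.5, 10.7]
opening: 0.0001
```

arm_command --increments '[[[0,0,0.1],0],[[0,0,0.15],0],[[0,0,0.15],0]]'

```text
time: 3.85
ee_pos: [0.4671, -0.2501, 0.18]
tcp_rot: [179.7, 0.1, 73.5]
wrist_force: [-6.9, 4.6, 19.3]
opening: 0.0
```

arm_command --increments '[[[0,0,0.1],0],[[0,0,0.15],0],[[0,0,0.15],0]]'

```text
time: 4.15
ee_pos: [0.4671, -0.2501, 0.1799]
tcp_rot: [179.5, 0.2, 73.5]
wrist_force: [-8.4, 5.0, 23.6]
opening: -0.0
```

The force jumped and z stayed at 0.180, so the tip is at 0.169, which is the stop. I'll hold there and look.

arm_command --increments '[[[0,0,0.1],0],[[0,0,0.1],0],[[0,0,0.1],0],[[0,0,0.1],0],[[0,0,0.1],0]]'

```text
time: 4.65
ee_pos: [0.467, -0.2501, 0.18]
tcp_rot: [179.4, 0.2, 73.5]
wrist_force: [-5.2, 5.0, 16.7]
opening: -0.0003
```

arm_command --increments '[[[0,0,0.1],0],[[0,0,0.1],0],[[0,0,0.1],0],[[0,0,0.1],0],[[0,0,0.1],0]]'

```text
time: 5.15
ee_pos: [0.467, -0.25, 0.18]
tcp_rot: [179.3, 0.2, 73.5]
wrist_force: [-5.7, 4.5, 17.0]
opening: 0.0003
```

```bash
python3 -c "
from w import *
c=camera('scene');cv2.imwrite('pics/s3.png',cv2.resize(c['frame'][150:350,60:260,::-1],None,fx=3,fy=3))"
```

```text
(no output)
```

View pics/s3.png

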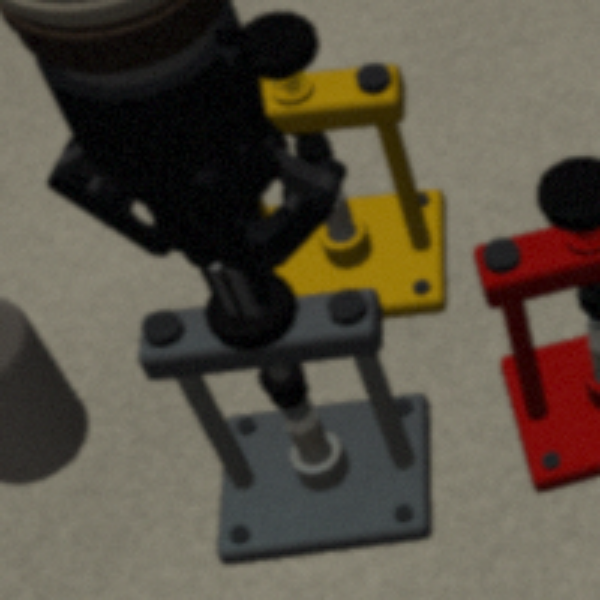

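The head at (252,310) is now nearly down on the crossbar, at its stop, and it has been held there for over a second. I'll release by going straight up.

arm_command --increments '[[[0,0,-0.4],0],[[0,0,-0.9],0],[[0,0,-1.6],0],[[0,0,-2.5],0],[[0,0,-3.2],0]]'

```text
time: 5.7
ee_pos: [0.466, -0.2497, 0.2612]
tcp_rot: [179.2, 0.2, 73.5]
wrist_force: [-0.1, -0.1, -0.3]
opening: 0.0002
```

arm_command --increments '[[[0.5,-0.3,0],0],[[1.5,-1,0],0],[[3,-2.3,0],0],[[4.0,-3.2,0],0],[[4.0,-3.2,0],0]]'

```text
time: 6.2
ee_pos: [0.4159, -0.128, 0.2596]
tcp_rot: [179.2, 0.2, 73.6]
wrist_force: [1.8, -1.0, 0.5]
opening: 0.0002
```

```bash
python3 -c "
from w import *
wrist('w4')
c=camera('scene');cv2.imwrite('pics/s4.png',cv2.resize(c['frame'][215:345,90:220,::-1],None,fx=4.6,fy=4.6))
print(get_obs()['wrist_force'])"
```

```text
6.2 [ 0.4159 -0.128   0.2596] [179.24   0.2   73.6 ] [ 1.8 -1.   0.5]
[ 92.8 151. ] [  56  114   75   75 4252] [ 0.3154 -0.2334  0.1915] [ 0.3157 -0.2343] 0.0212
[390.4 283.4] [ 358  253   65   61 2958] [ 0.4419 -0.0909  0.1913] [ 0.443  -0.0908] 0.021
[165.1 360. ] [145 346  49  34 865] [ 0.4543 -0.252   0.1913] [ 0.4603 -0.2518] 0.0195
[ 0.89405243 -0.31204892 -0.14396491]
```

View pics/s4.png

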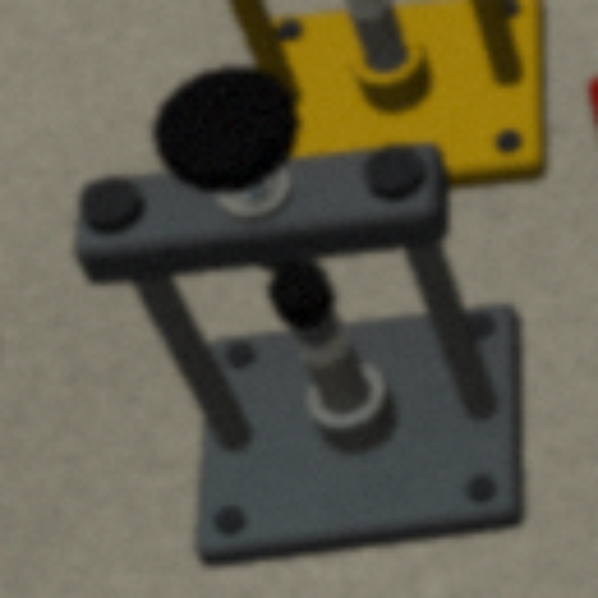

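The plunger is back up: the head top reads 0.191, the same as the unpressed presses. The stopper at (300,295) now sits lower, with a gap under the crossbar, and the arm is clear with its tips at about 0.249.

```bash
python3 -c "
from workcell import *
print(job_done())"
```

```text
the job is handed in; nothing more can be done
None
```

I pressed the plunger of the loaded grey press, the one next to the bottle, down to its stop with the shut fingertips. I held it there for over 1 s, then lifted straight up and moved clear before handing in. I never went near the empty press.

**At the stop:** the fingertips held at 0.169 m, and the force peaked at about 24 N, settling at 17 N.

**After release:**
- **Plunger:** the head top read 0.191 m in the wrist depth image. It read the same before the press, and so do the unpressed red and yellow heads, so it is fully back up.
- **Stopper:** it sits visibly lower in the tube, with a gap under the crossbar. I judged this by eye and did not measure the depth.
- **Arm:** it was clear of everything, with the wrist force near zero.

**One disagreement:** the scene camera put the head about 6 mm farther out in x than the top and wrist cameras. The top and wrist cameras agreed with each other to about 1–2 mm, so I used their position.

I did not take a last picture of the empty press.

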